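# Take apart a stack of wheel-hub parts and lay them out for inspection

### The arm

A 6-joint arm with a two-finger parallel gripper is mounted at the origin on the work surface; the furniture and walls round the work are solid. World frame = base frame: x ahead of the robot, y to its left, z up, the work surface at z = 0. Lengths are in m, angles in rad, forces in N, time in s.
With the tool pointing down it reaches from about 0.325 to 0.9 m from the base axis. Payload 3.5 kg.
Tool frame: the origin (TCP) lies on the mounting face of the last link; the fingertips stand tip_extent ahead of it and the grasp point (between the pads) lies 155 mm ahead of it (tip_extent is the distance from the TCP to the fingertips, in m); z points along the fingers, y is the line along which they close (so a half turn about z gives the same grasp; the last joint's range is limited). The gripper opens to 85 mm and grips with 20 to 120 N. Pads are 22 mm wide; open, the fingers measure 114 mm over their backs; the gripper's body (76 mm by 85 mm) begins 54 mm behind the grasp point. The pads swing forward as they close: fully open they stand 13 mm farther back than shut.
Start: joints at [1.011, 0.276, -0.026, 1.268, 0, 1.467], TCP at [0.276, 0.561, 0.405] pointing down, gripper open.
Joint ranges: [-3.12, 3.12], [-0.85, 1.88], [-1.08, 1.24], [-1.95, 2.15], [-1.57, 1.53], [-3.14, 3.14]. Speed limits (rad/s): [2.57, 2.57, 3.14, 3.14, 3.14, 3.14].

### API

Orientations are given as a unit quaternion [x, y, z, w].
In Python, from plant import observe, camera, finish_job, spot_in, outline_of, tip_extent gives the robot as it stands. The module is installed in compiled form; this text tells all that it offers.
- The arm moves only by the shell command python3 -m jog 'ROWS'. ROWS is JSON, a list of rows, each a list of 5 numbers: the shift along the tool's x, y, z in cm, then the turn about the tool's z in degrees, then the finger opening in cm, from 0 to 8.54. A call has 1 to 12 rows; each row is the pose to reach, as a shift and turn from the pose commanded when the call began, along the tool's axes at that moment; what a row does not reach only later rows make up. A row lasts 1/10 s, in which the tool goes at most 50 mm and 8.59 degrees, less where a joint would pass 70% of its speed; a pose out of reach is approached as far as the arm can. A call with a gripper value outside its range is refused whole. The fingers move at their own pace and stop on an object; the grip force is fixed at half the most. Time passes only in rows, so rows that repeat a pose let the fingers close. It gives the time, the measured TCP pose, the force, the opening and the grip force at its end, in the units of the state.
- observe(): the state, without advancing time (a new reading comes with each control period).
- camera(name): name is "scene" or "top" or "wrist"; returns a dict with "image" (420x560x3 uint8, red, green, blue), "intrinsics" (3x3 intrinsics, pixels), "dist_coeffs" ([k1, k2, p1, p2, k3] as OpenCV has them; the pictures are not rectified), "rvec" (rotation vector, rad) and "tvec" (3), from world to camera coordinates, as OpenCV has them. Camera axes: x right, y down, z forward; pixel columns grow to the right and rows downward; lengths in m; the calibration is good to about 2 mm. A picture is of the moment at which its call begins. There is no depth.
- finish_job(): hands the job in; it is judged then, once.
Trained networks look in a picture, given as the dict that the camera call returned (one of the last four; its "shot" number tells which), for a name from the list of things; names that differ only in an ending like _2 or _b are one class to them, and where a whole thing is asked for, a point or a joint stands for the part that bears it (a point fixed in the world has none). Each returns a list of dicts, best first, with "confidence" (0 to 1); they miss things now and then, are a little off and sometimes report something else, mostly with a low value. They report only what shows in the picture. A call takes as long as a camera call. They do not tell look-alikes from the thing itself.
- spot_in(picture, name): "pixel" ([row, column] in pixels, amid what is visible of it).
- outline_of(picture, name): "mask" (420x560 bool, what is visible of it) and "pixel" ([row, column] in pixels, amid what is visible of it).
The state is a dict: "time": time; "joint_positions": joint angles; "qvel": joint speeds; "joint_torque": joint torques, N m; "eef_pos": TCP position; "eef_rot": TCP orientation; "ft_force": force on the tool from outside, world axes, zero at the start; "moment": the same for the moment, N m; "gripper_width": finger opening in m; "grasp_force": force on a finger pad.
Only numpy, scipy, OpenCV 4.12 (cv2) and the standard library are available. Lean on these libraries where they do the work, as an engineer would, in place of code of your own. Each camera call takes 0.05 s, during which the arm holds its last target. There are 200 camera calls.

### The job

Take apart the stack of wheel-hub parts, working from the top down, and lay the parts out for inspection, each in the middle of its own place: the flanged spacer upright in the round cup, the bearing flat on the small round stand, the hub ring flat on the large round stand, and last the clamp block on the square stand with its sides square to the stand's. Set each part down the way up it stood, without dropping it or tipping it over, and leave the oil bottle where it is.

Things in the scene. Friction and masses are not known exactly. Their poses are not given: they have to be found in the camera images.
- spacer_mid (a point): Flanged axle spacer: pale aluminium tube, 25 mm outside diameter, on a wider flange foot (33 mm in diameter, 6 mm thick), 54 mm tall in all, standing on its foot at the very top of the stack. The point is on its axis, half-way up (27 mm); z is its axis, up. Grip it across the tube. Rests loosely on the bearing. 0.08 kg (all masses given may vary by some 25 %).
- bearing_mid (a point): Wheel bearing: pale steel ring with a black seal, 47 mm outside diameter, 14 mm thick, lying flat under the flanged spacer. The point is its centre, 7 mm above its underside; z up. Rests loosely on the hub ring, which sticks out about 5 mm beyond it all round. 0.11 kg.
- hub_ring_mid (a point): Hub ring: dark steel round disc with a blind bore in its top (the bore's floor is 9 mm above the underside), 58 mm outside diameter, 22 mm thick, lying flat under the bearing. The point is its centre, 11 mm above its underside; z up. Rests loosely on the clamp block. 0.25 kg.
- clamp_block_mid (a point): Clamp block: square aluminium block 62 x 62 x 25 mm with a dark screw head near each upper corner, the bottom of the stack, standing loosely on the bench. The point is its centre, 12.5 mm above its underside; x and y are square to its sides, z up. 0.26 kg. Grip it across two opposite sides.
- spacer_cup_floor (a point): Round cup for the flanged spacer: low black plastic cup fixed to the bench, with a 70 mm foot and a 64 mm rim, 56 mm inside diameter, rim 24 mm above the bench, floor 18 mm above the bench (the rim is 6 mm above the floor). The point is the centre of its floor; z up.
- small_stand_top (a point): Small round stand for the bearing: wooden, with a flat black rubber top, fixed to the bench; top 60 mm in diameter, 20 mm above the bench, without a rim (foot 68 mm). The point is the centre of its top; z up.
- large_stand_top (a point): Large round stand for the hub ring: wooden, with a flat black rubber top, fixed to the bench; top 84 mm in diameter, 20 mm above the bench, without a rim (foot 92 mm). The point is the centre of its top; z up.
- square_stand_top (a point): Square stand for the clamp block: wooden, with a flat black rubber top, fixed to the bench; 90 x 90 mm, top 20 mm above the bench, without a rim. The point is the centre of its top; x and y are square to its sides, z up.
- oil_bottle_mid (a point): Yellow oil dropper bottle with a red nozzle, 53 mm in diameter, 142 mm tall, standing loose among the stands; to be left alone. The point is half-way up.
Mind the look-alikes: they are no part of the job. What is shaped like the part that bears hub_ring_mid but green is not meant. What is shaped like the part that bears spacer_cup_floor but orange is not meant.

How it is judged:
By the outcome, as a careful person would: the job done as asked, in the order asked, and still so for the second after the job is handed in, with the robot touching nothing.
It also fails if it takes over 128 s, if anything falls off the work surface, if the arm or the gripper's body presses on something with over 40 N, if the wrist force passes 120 N, or if a joint passes its speed limit or range.

## Working session

There is one attempt and no reset: what is moved stays moved. The work goes in short steps, Python scripts to look and compute and a shell command to move; the robot and the scene stay as the last step left them, time stands still between calls to the robot, and variables do not carry over. Pictures are saved under pics/ and viewed, at most 14 in all, crops included, and the job is handed in when it is done.

```bash
mkdir -p pics; cat > h.py <<'E'
import numpy as np, cv2
from plant import *
from scipy.spatial.transform import Rotation as R
NAMES="spacer_mid bearing_mid hub_ring_mid clamp_block_mid spacer_cup_floor small_stand_top large_stand_top square_stand_top oil_bottle_mid".split()
def save(c,n): cv2.imwrite(f'pics/{n}.png',c['image'][:,:,::-1])
def toworld(c,pix,z):
    "pix [row,col] (N,2) -> world xy on plane z"
    p=np.array(pix,float).reshape(-1,2)[:,::-1].reshape(-1,1,2).copy()
    u=cv2.undistortPoints(p,c['intrinsics'],c['dist_coeffs']).reshape(-1,2)
    M=cv2.Rodrigues(np.array(c['rvec'],float))[0]; C=-M.T@np.array(c['tvec'],float).ravel()
    d=np.c_[u,np.ones(len(u))]@M
    return C[:2]+d[:,:2]*((z-C[2])/d[:,2])[:,None]
def topix(c,X):
    p=cv2.projectPoints(np.array(X,float).reshape(-1,3),np.array(c['rvec'],float),np.array(c['tvec'],float),c['intrinsics'],c['dist_coeffs'])[0].reshape(-1,2)
    return p[:,::-1]
E
python3 - <<'E'
from h import *
np.set_printoptions(precision=4,suppress=True)
s=observe();print(tip_extent,s['time'],s['eef_pos'],R.from_quat(s['eef_rot']).as_matrix())
Z=dict(zip(NAMES,[.088,.054,.036,.0125,.018,.02,.02,.02,.071]))
Z=dict(zip(NAMES,[.088,.054,.036,.0125,.018,.02,.02,.02,.071])); Z['spacer_mid']=.088
for n in ['top','scene']:
    c=camera(n);save(c,n+'0')
    M=cv2.Rodrigues(np.array(c['rvec'],float))[0];print(n,'cam at',-M.T@np.array(c['tvec'],float).ravel())
    for k in NAMES:
        for d in spot_in(c,k)[:4]: print(k,np.round(d['pixel'],1),round(d['confidence'],2),toworld(c,d['pixel'],Z[k])[0])
E
```

```text
0.1734 0.0 [0.2755 0.5606 0.4035] [[-0.8975  0.4411 -0.0012]
 [ 0.4411  0.8975 -0.002 ]
 [ 0.0002 -0.0023 -1.    ]]
top cam at [ 0.3346 -0.0096  1.0487]
spacer_mid [149.4 212.2] 0.5 [0.5579 0.1669]
bearing_mid [154.7 223.2] 0.44 [0.5516 0.1449]
hub_ring_mid [155.8 223.7] 0.69 [0.5527 0.1464]
hub_ring_mid [193.7 233.7] 0.65 [0.4534 0.1204]
clamp_block_mid [160.7 228.5] 0.66 [0.5443 0.1372]
spacer_cup_floor [273.1 192.1] 0.7 [0.2501 0.231 ]
spacer_cup_floor [203.1 286.4] 0.67 [ 0.4292 -0.0149]
small_stand_top [209.8 177.7] 0.66 [0.4147 0.2694]
large_stand_top [206.8 380.1] 0.68 [ 0.4167 -0.2587]
square_stand_top [155.  331.7] 0.85 [ 0.5547 -0.1355]
oil_bottle_mid [134.9 284.7] 0.92 [ 0.5964 -0.0124]
oil_bottle_mid [147.8 212.3] 0.24 [0.5659 0.1698]
scene cam at [-0.1739  0.5613  0.5468]
spacer_mid [219.4 174.9] 0.81 [0.5681 0.1651]
spacer_mid [253.6 180.9] 0.27 [0.4507 0.2271]
bearing_mid [235.8 183.3] 0.55 [0.55   0.1616]
bearing_mid [202.6 228.9] 0.31 [0.5968 0.0024]
hub_ring_mid [245.5 184.9] 0.77 [0.5411 0.1664]
hub_ring_mid [266.6 234.4] 0.56 [0.407  0.1416]
clamp_block_mid [255.8 179.3] 0.63 [0.5489 0.1791]
spacer_cup_floor [245.4 287.3] 0.71 [ 0.405  -0.0004]
spacer_cup_floor [343.5 251.7] 0.61 [0.2439 0.241 ]
spacer_cup_floor [222.1 178.6] 0.45 [0.6635 0.1057]
small_stand_top [307.3 180.2] 0.71 [0.3994 0.2739]
large_stand_top [203.3 358.5] 0.68 [ 0.4077 -0.2542]
square_stand_top [201.7 283.1] 0.89 [ 0.5523 -0.1327]
oil_bottle_mid [202.  228.3] 0.64 [0.5736 0.0208]
```

View images.

View pics/top0.png

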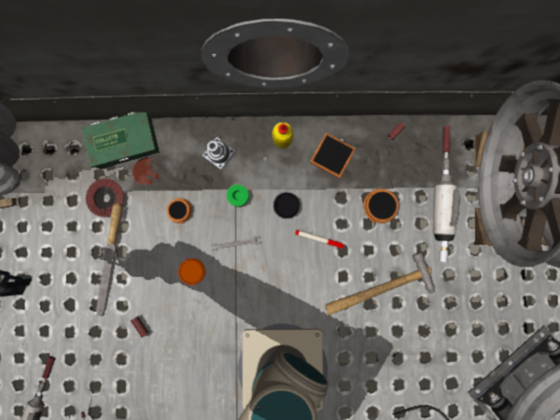

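View pics/scene0.png

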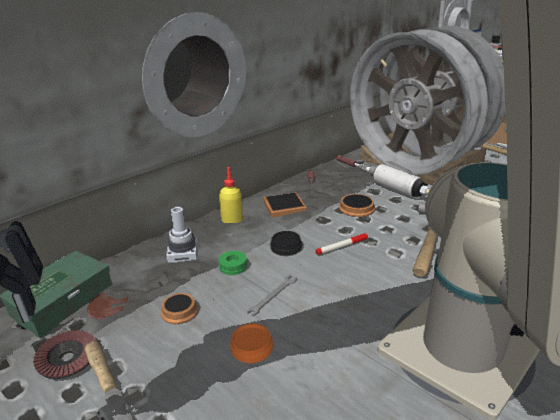

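Top picture: stack at (152,216), green look-alike ring (195,238), black cup (204,286), orange look-alike cup (271,192), small stand (210,179), large stand (206,381), square stand (155,332), bottle (133,283). The candidates for the spacer, bearing, hub ring and block are the stack at (152,216). The green ring at (195,238) is the only hub-ring rival, and the orange cup is the cup's only rival. I'll fly over the stack to check the choice close up.

```bash
python3 -m jog '[[-42,-24,0,0,8.5],[-42,-24,0,0,8.5],[-42,-24,0,0,8.5],[-42,-24,0,0,8.5],[-42,-24,0,0,8.5],[-42,-24,0,0,8.5],[-42,-24,0,0,8.5],[-42,-24,0,0,8.5],[-42,-24,0,0,8.5],[-42,-24,0,0,8.5],[-42,-24,0,0,8.5],[-42,-24,0,0,8.5]]'
python3 - <<'E'
from h import *
np.set_printoptions(precision=4,suppress=True)
s=observe();print(s['time'],s['eef_pos'],R.from_quat(s['eef_rot']).as_matrix())
c=camera('wrist');save(c,'wrist1');M=cv2.Rodrigues(np.array(c['rvec'],float))[0];print('cam at',-M.T@np.array(c['tvec'],float).ravel(),M, c['intrinsics'][0][0])
for k in NAMES:
    for d in spot_in(c,k)[:3]: print(k,np.round(d['pixel'],1),round(d['confidence'],2))
E
```

```text
time: 2.2
eef_pos: [0.547, 0.1596, 0.4046]
eef_rot: [0.227, 0.974, 0.0, -0.0]
ft_force: [-0.7, 0.2, -0.4]
gripper_width: 0.0847
grasp_force: 0.0
2.2 [0.547  0.1596 0.4046] [[-0.8967  0.4427 -0.0005]
 [ 0.4427  0.8967  0.0004]
 [ 0.0007  0.0001 -1.    ]]
cam at [0.4869 0.1899 0.3728] [[ 0.4439  0.8961  0.0002]
 [ 0.8651 -0.4286  0.2605]
 [ 0.2335 -0.1154 -0.9655]] 331.6079255785065
spacer_mid [190.1 293.5] 0.45
bearing_mid [212.6 293. ] 0.25
hub_ring_mid [125.5 202.2] 0.77
hub_ring_mid [185.3 298.1] 0.69
hub_ring_mid [ 24.9 324. ] 0.21
clamp_block_mid [172.6 295. ] 0.92
clamp_block_mid [288.8  69.1] 0.25
spacer_cup_floor [157.2  94.2] 0.85
small_stand_top [ 25.2 324.3] 0.98
square_stand_top [289.8  68.7] 0.84
oil_bottle_mid [294.1 189.1] 0.79
oil_bottle_mid [290.7  69. ] 0.25
```

View pics/wrist1.png

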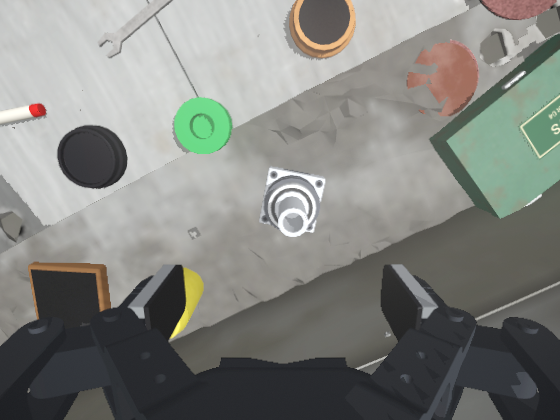

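The close view confirms the stack: bright spacer with its top ring at (220,292), on the pale bearing, dark ring and square block with corners near (168,273), (178,325) and (236,314). The green ring (125,202) stands apart. The black cup is at (157,93), the small stand at (22,325), the square stand at (290,69) and the bottle at (295,190).

```bash
cat >> h.py <<'E'
def circ(x,y,z,d): 
    t=np.linspace(0,2*np.pi,60); return np.c_[x+d/2*np.cos(t),y+d/2*np.sin(t),0*t+z]
def sq(x,y,z,a,yaw):
    t=yaw+np.pi/4+np.arange(5)*np.pi/2; return np.c_[x+a/2**.5*np.cos(t),y+a/2**.5*np.sin(t),0*t+z]
def overlay(c,curves,name,box,f):
    r0,r1,c0,c1=box; im=cv2.resize(c['image'][r0:r1,c0:c1,::-1],None,fx=f,fy=f,interpolation=cv2.INTER_CUBIC)
    for k,(X,col) in enumerate(curves):
        p=((topix(c,X)[:,::-1]-[c0,r0]+.5)*f-.5).round().astype(np.int32)
        cv2.polylines(im,[p.reshape(-1,1,2)],False,col,1)
    cv2.imwrite(f'pics/{name}.png',im)
def dark_centroid(c,name,z,thr=75):
    "centre of the dark top inside the named outline; world xy at height z, equivalent diameter mm"
    out=[]
    for d in outline_of(c,name)[:2]:
        m=d['mask']&(c['image'].max(2)<thr)
        m=m.astype(np.uint8); n,l,st,ce=cv2.connectedComponentsWithStats(m)
        if n<2: continue
        i=1+st[1:,4].argmax(); cs,_=cv2.findContours((l==i).astype(np.uint8),cv2.RETR_EXTERNAL,cv2.CHAIN_APPROX_NONE)
        h=cv2.convexHull(max(cs,key=len)).reshape(-1,2)
        w=toworld(c,h[:,::-1],z).astype(np.float32)*1000
        out.append((d['confidence'],cv2.fitEllipse(w) if len(w)>5 else None,cv2.minAreaRect(w)))
    return out
E
python3 - <<'E'
from h import *
np.set_printoptions(precision=4,suppress=True)
c=camera('wrist')
p=toworld(c,[[220,292.5]],.115)[0];print('spacer top',p)
q=toworld(c,[[168,272],[178,326],[237,314],[222,261]],.025);print(q,q.mean(0))
for k,z in [('small_stand_top',.02),('square_stand_top',.02)]: print(k,dark_centroid(c,k,z))
for d in outline_of(c,'spacer_cup_floor')[:2]:
    cs=max(cv2.findContours(d['mask'].astype(np.uint8),0,1)[0],key=len).reshape(-1,2)
    for z in (0,.024): print('cup',d['confidence'],cv2.fitEllipse(toworld(c,cs[:,::-1],z).astype(np.float32)*1000))
for n in ['top']:
    t=camera(n)
    for k,z in [('small_stand_top',.02),('large_stand_top',.02),('square_stand_top',.02)]: print(n,k,dark_centroid(t,k,z))
x,y=p; 
overlay(c,[(circ(x,y,.115,.025),(0,0,255)),(circ(x,y,.061,.047),(0,255,0)),(circ(x,y,.047,.058),(255,0,0)),(sq(x,y,.025,.062,np.deg2rad(np.arctan2(*(q[1]-q[0])[::-1])*180/np.pi)),(0,255,255))],'ov1',(150,260,240,350),5)
E
```

```text
spacer top [0.5567 0.1651]
[[0.5207 0.1615]
 [0.5553 0.208 ]
 [0.6094 0.169 ]
 [0.5681 0.1242]] [0.5634 0.1657]
small_stand_top []
square_stand_top [(0.56, ((546.6074829101562, -138.33721923828125), (84.26329803466797, 112.6600112915039), 160.69332885742188), ((552.9765625, -136.08563232421875), (80.0913314819336, 77.91988372802734), 61.25012969970703))]
cup 0.83 ((421.05438232421875, -18.48949432373047), (70.25817108154297, 81.94658660888672), 164.12680053710938)
cup 0.83 ((425.25152587890625, -5.014771938323975), (65.73686218261719, 76.673095703125), 164.1267852783203)
top small_stand_top []
top large_stand_top []
top square_stand_top [(0.87, ((552.197509765625, -137.24505615234375), (96.10591125488281, 113.35932922363281), 68.77931213378906), ((554.0714721679688, -136.64968872070312), (82.34269714355469, 90.83247375488281), 60.91276550292969)), (0.22, ((424.000732421875, -13.679696083068848), (65.71468353271484, 67.8102035522461), 94.5571517944336), ((424.1398620605469, -13.830038070678711), (62.4778938293457, 62.67197799682617), 89.345947265625))]
```

View pics/ov1.png

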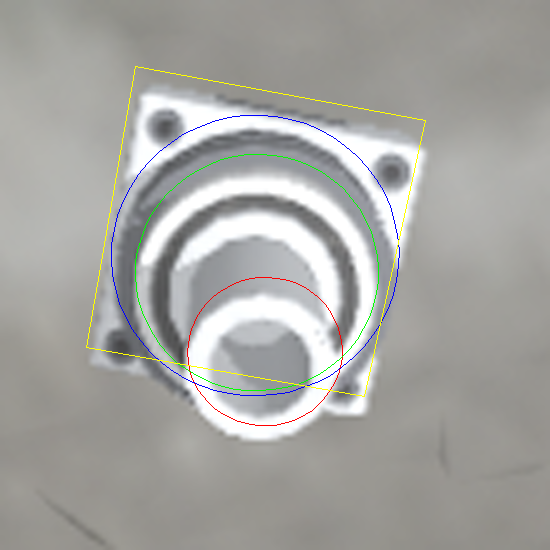

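The overlay is off by a couple of pixels. The real spacer top is at (223.2,292.6), and the block corners are at (168.2,267.6), (180,324.6), (232,312.8) and (222.6,257.6). I'll recompute with those.

```bash
cat >> h.py <<'E'
def go(xy,z,dyaw=0):
    "row to bring the grasp point (155 mm ahead of TCP) over xy, z; axes of present tool"
    s=observe();M=R.from_quat(s['eef_rot']).as_matrix();g=np.array(s['eef_pos'])+.155*M[:,2]
    d=M.T@(np.array([*xy,z])-g); print('t',s['time'],'grasp pt',g.round(4),'row cm',(d*100).round(2),'tool y deg',np.degrees(np.arctan2(M[1,1],M[0,1])).round(2))
E
python3 - <<'E'
from h import *
np.set_printoptions(precision=4,suppress=True)
c=camera('wrist')
p=toworld(c,[[223.2,292.6]],.115)[0];print('spacer top',p)
q=toworld(c,[[168.2,267.6],[180,324.6],[232,312.8],[222.6,257.6]],.025);print(q.mean(0), [np.linalg.norm(q[i]-q[i-1]).round(4) for i in range(4)],[np.degrees(np.arctan2(*(q[i]-q[i-1])[::-1])).round(1)%90 for i in range(4)])
go(p,.097)
for k in ['small_stand_top','large_stand_top']:
  for n in ['top','scene']:
    t=camera(n)
    for d in outline_of(t,k)[:1]:
        px=t['image'][d['mask']];print(n,k,d['mask'].sum(),np.percentile(px.max(1),[10,50,90]),dark_centroid(t,k,.02,110))
print(dark_centroid(c,'small_stand_top',.02,110))
E
```

```text
spacer top [0.5594 0.1634]
[0.5617 0.1629] [np.float64(0.0606), np.float64(0.0615), np.float64(0.0589), np.float64(0.0616)] [np.float64(52.69999999999999), np.float64(52.0), np.float64(52.8), np.float64(53.599999999999994)]
t 3.15 grasp pt [0.5468 0.1602 0.2497] row cm [-0.99  0.84 15.27] tool y deg 63.82
scene small_stand_top 882 [ 44.  103.  171.9] [(0.61, ((413.4993591308594, 270.0985412597656), (48.29676055908203, 48.948272705078125), 64.41715240478516), ((413.99072265625, 269.23712158203125), (47.79977035522461, 46.85420608520508), 44.84359359741211)), (0.32, ((577.6076049804688, 153.45887756347656), (60.37378692626953, 74.64495086669922), 69.49493408203125), ((570.2013549804688, 158.26702880859375), (58.687095642089844, 56.01786804199219), 57.63572311401367))]
top large_stand_top 961 [ 23.  26. 141.] [(0.92, ((417.5488586425781, -256.453369140625), (82.8208999633789, 87.03762817382812), 26.20747184753418), ((415.57891845703125, -257.82147216796875), (80.0846939086914, 86.45193481445312), 16.0518856048584))]
scene large_stand_top 660 [ 35.  84. 117.] [(0.59, ((406.2210693359375, -245.24819946289062), (84.08463287353516, 126.143798828125), 38.696372985839844), ((405.31024169921875, -247.91983032226562), (81.46954345703125, 121.73738861083984), 28.794815063476562))]Traceback (most recent call last):
  File "<stdin>", line 12, in <module>
  File "h.py", line 29, in dark_centroid
    for d in outline_of(c,name)[:2]:
             ~~~~~~~~~~^^^^^^^^
ValueError: only the last four pictures can be asked about
```

```bash
python3 -m jog '[[-1,0.85,4,0,6],[-1,0.85,8,0,6],[-1,0.85,10,0,6],[-1,0.85,10,0,6],[-1,0.85,10,0,6],[-1,0.85,10,0,6]]'
python3 - <<'E'
from h import *
np.set_printoptions(precision=4,suppress=True)
c=camera('wrist');x,y=.5597,.1634;go((x,y),.097)
overlay(c,[(circ(x,y,.115,.025),(0,0,255)),(circ(x,y,.067,.033),(255,0,255)),(circ(x,y,.061,.047),(0,255,0)),(circ(x,y,.047,.058),(255,0,0)),(sq(.5615,.163,.025,.062,np.radians(52.7)),(0,255,255))],'ov2',(120,420,160,440),2)
E
```

```text
time: 4.3
eef_pos: [0.5605, 0.1637, 0.3067]
eef_rot: [0.226, 0.974, 0.001, 0.002]
ft_force: [0.2, -0.0, 1.0]
gripper_width: 0.0595
grasp_force: 0.0
t 4.35 grasp pt [0.5611 0.1638 0.1519] row cm [ 0.13 -0.11  5.49] tool y deg 63.82
```

View pics/ov2.png

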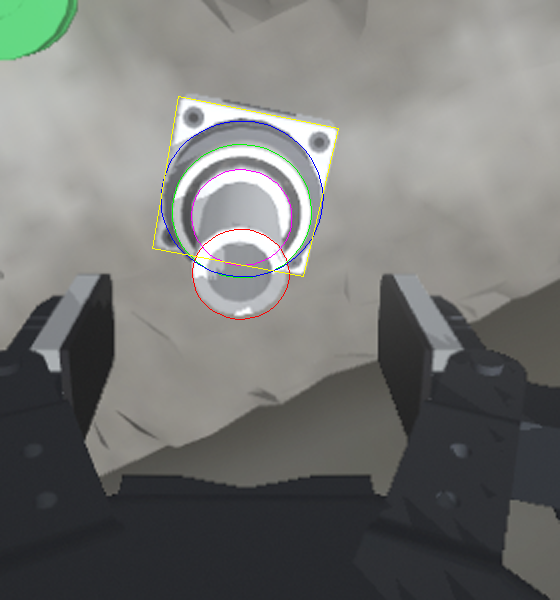

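The overlay now fits: spacer top ring at crop (275,240), block corners on the yellow square. Descending and gripping.

```bash
python3 -m jog '[[0.1,-0.1,2,0,6],[0.1,-0.1,4,0,5.5],[0.1,-0.1,5.5,0,5],[0.1,-0.1,5.5,0,5],[0.1,-0.1,5.5,0,4],[0.1,-0.1,5.5,0,3],[0.1,-0.1,5.5,0,2],[0.1,-0.1,5.5,0,2],[0.1,-0.1,5.5,0,2],[0.1,-0.1,5.5,0,2],[0.1,-0.1,5.5,0,2]]'
python3 -c "
from h import *
go((.5597,.1634),.097)"
```

```text
time: 5.45
eef_pos: [0.5591, 0.1632, 0.2516]
eef_rot: [0.226, 0.974, 0.001, 0.002]
ft_force: [-0.3, -0.7, 7.3]
gripper_width: 0.0236
grasp_force: 58.8
t 5.45 grasp pt [0.5596 0.1632 0.0966] row cm [-0.    0.02 -0.04] tool y deg 63.82
```

```bash
python3 -m jog '[[0,0,-0.5,0,2],[0,0,-2,0,2],[0,0,-5,0,2],[0,0,-9,0,2],[0,-4,-10,0,2],[-0.2,-8,-10,0,2],[-0.4,-12,-10,0,2],[-0.5,-16,-10,0,2],[-0.6,-19,-10,0,2],[-0.6,-21.5,-10,0,2],[-0.6,-21.5,-10,0,2],[-0.6,-21.5,-10,0,2]]'
python3 - <<'E'
from h import *
np.set_printoptions(precision=4,suppress=True)
c=camera('wrist');print(dark_centroid(c,'spacer_cup_floor',.024,90))
x,y=.424,-.012;go((x,y),.16)
overlay(c,[(circ(x,y,.024,.064),(0,0,255)),(circ(x,y,.018,.056),(0,255,0))],'ov3',(0,420,0,560),1.4)
E
```

```text
time: 6.65
eef_pos: [0.4685, -0.0328, 0.3497]
eef_rot: [0.227, 0.974, 0.0, 0.0]
ft_force: [0.4, -0.5, -1.0]
gripper_width: 0.0239
grasp_force: 59.1
[]
t 6.75 grasp pt [ 0.469  -0.032   0.1947] row cm [ 4.92 -0.19  3.47] tool y deg 63.86
```

View pics/ov3.png

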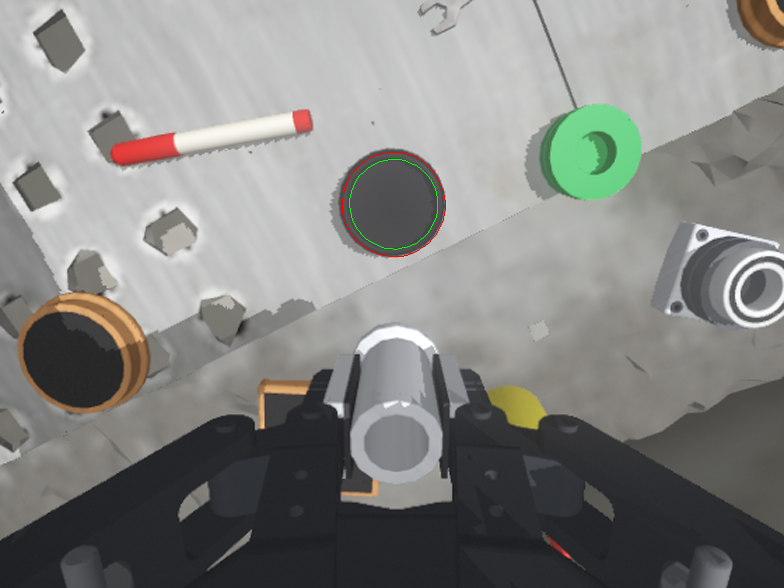

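The cup overlay coincides with the rim (crop centre (204,393)) and the spacer hangs upright in the grip. Lowering into the cup.

```bash
python3 -m jog '[[2.5,-0.1,1,0,2],[4.9,-0.2,4,0,2],[4.9,-0.2,8,0,2],[4.9,-0.2,11,0,2],[4.9,-0.2,12.5,0,2],[4.9,-0.2,13.2,0,2],[4.9,-0.2,13.6,0,2],[4.9,-0.2,13.8,0,2],[4.9,-0.2,13.8,0,2],[4.9,-0.2,13.8,0,2]]'
python3 -c "
from h import *
go((.424,-.012),.0536)"
```

```text
time: 7.75
eef_pos: [0.4245, -0.0128, 0.2125]
eef_rot: [0.226, 0.974, 0.0, 0.001]
ft_force: [-0.2, 0.0, -1.3]
gripper_width: 0.0237
grasp_force: 59.1
t 7.75 grasp pt [ 0.4248 -0.0129  0.0575] row cm [0.11 0.04 0.39] tool y deg 63.83
```

```bash
python3 -m jog '[[0.1,0.05,0.15,0,2],[0.1,0.05,0.3,0,2],[0.1,0.05,0.35,0,2],[0.1,0.05,0.35,0,2],[0.1,0.05,0.35,0,2]]'
python3 -c "
from h import *
go((.424,-.012),.0536)"
```

```text
time: 8.25
eef_pos: [0.4233, -0.0119, 0.2087]
eef_rot: [0.226, 0.974, 0.0, 0.0]
ft_force: [-2.1, 0.4, 5.5]
gripper_width: 0.024
grasp_force: 59.5
t 8.25 grasp pt [ 0.4233 -0.0119  0.0537] row cm [-0.06  0.02  0.01] tool y deg 63.83
```

```bash
python3 -m jog '[[0,0,0,0,2.6],[0,0,0,0,3],[0,0,0,0,3.6],[0,0,0,0,4.5],[0,0,0,0,4.5],[0,0,-2,0,4.5],[0,0,-5,0,4.5],[0,0,-9,0,5],[0,0,-13,0,6],[0,0,-13,0,7]]'
python3 - <<'E'
from h import *
c=camera('wrist');x,y=.424,-.012;go((.5597,.1634),.16)
overlay(c,[(circ(x,y,.024,.064),(0,0,255)),(circ(x,y,.018,.056),(0,255,0)),(circ(x,y,.072,.025),(255,0,255)),(circ(x,y,.024,.033),(255,255,0))],'ov4',(60,340,180,440),2)
E
```

```text
time: 9.25
eef_pos: [0.4259, -0.0123, 0.3438]
eef_rot: [0.226, 0.974, 0.0, 0.006]
ft_force: [0.7, -1.0, -0.1]
gripper_width: 0.07
grasp_force: 0.0
t 9.3 grasp pt [ 0.4259 -0.0124  0.1863] row cm [-4.24 21.67  2.7 ] tool y deg 63.83
```

View pics/ov4.png

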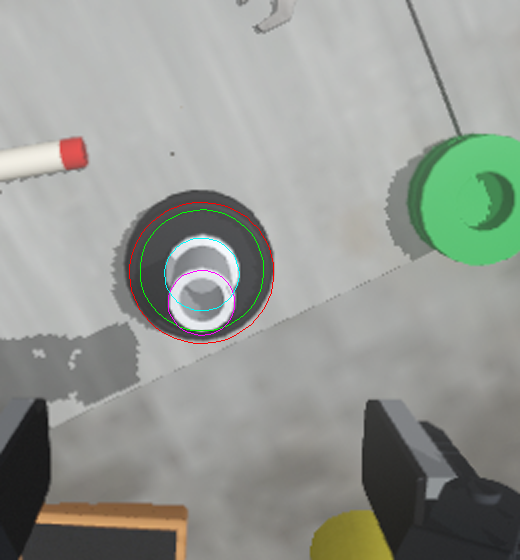

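The spacer stands upright in the middle of the cup (ring at crop (303,201)). Now to the bearing.

```bash
python3 -m jog '[[-1,5,0,0,6.5],[-2,10,0,0,6.5],[-3,15,0,0,6.5],[-4,19,0,0,6.5],[-4.2,21.7,1,0,6.5],[-4.2,21.7,3,0,6.5],[-4.2,21.7,4.5,0,6.5],[-4.2,21.7,4.5,0,6.5],[-4.2,21.7,4.5,0,6.5],[-4.2,21.7,4.5,0,6.5]]'
python3 - <<'E'
from h import *
c=camera('wrist');x,y=.5597,.1634;go((x,y),.0655);print(tip_extent)
overlay(c,[(circ(x,y,.061,.047),(0,255,0)),(circ(x,y,.047,.058),(255,0,0)),(sq(.5615,.163,.025,.062,np.radians(52.7)),(0,255,255))],'ov5',(130,330,180,400),3)
E
```

```text
time: 10.3
eef_pos: [0.5567, 0.1642, 0.2935]
eef_rot: [0.227, 0.974, 0.0, 0.0]
ft_force: [-0.2, 0.0, 0.4]
gripper_width: 0.0648
grasp_force: 0.0
t 10.35 grasp pt [0.5571 0.1642 0.139 ] row cm [-0.26  0.03  7.35] tool y deg 63.81
0.1734
```

View pics/ov5.png

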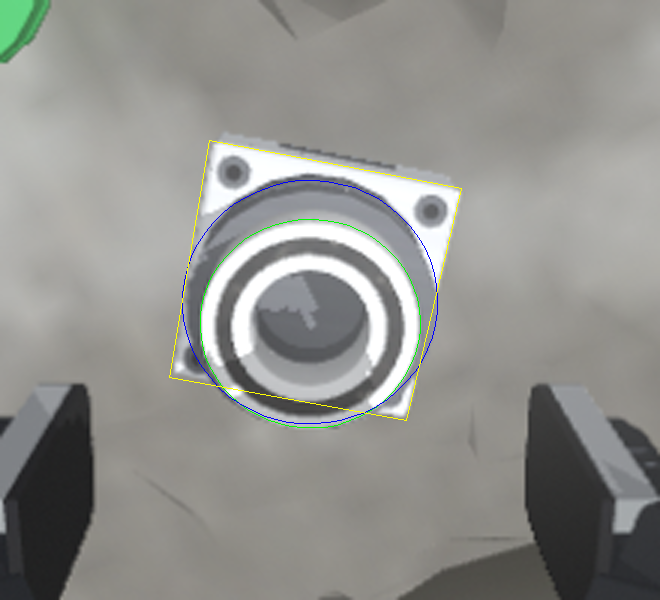

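The bearing matches the green circle, centre at crop (323,310), and is centred between the fingers.

```bash
python3 -m jog '[[-0.25,0,3,0,6.3],[-0.25,0,5.5,0,6.3],[-0.25,0,6.8,0,6],[-0.25,0,7.3,0,6],[-0.25,0,7.3,0,6],[-0.25,0,7.3,0,5.5],[-0.25,0,7.3,0,5.1],[-0.25,0,7.3,0,4.5],[-0.25,0,7.3,0,4.2],[-0.25,0,7.3,0,4.2],[-0.25,0,7.3,0,4.2],[-0.25,0,7.3,0,4.2]]'
python3 -c "
from h import *
go((.5597,.1634),.0655)"
```

```text
time: 11.55
eef_pos: [0.5595, 0.1634, 0.222]
eef_rot: [0.226, 0.974, 0.0, 0.001]
ft_force: [-0.8, -0.3, 6.6]
gripper_width: 0.0438
grasp_force: 60.2
t 11.55 grasp pt [0.5599 0.1635 0.067 ] row cm [ 0.01 -0.02  0.15] tool y deg 63.83
```

```bash
python3 -m jog '[[0,0,-0.3,0,4.2],[0,0,-1,0,4.2],[0,0,-3,0,4.2],[0,0,-6,0,4.2],[1,0.3,-9,0,4.2],[4,1,-10,0,4.2],[8,2,-10,0,4.2],[11,2.7,-10,0,4.2],[12.4,3.1,-10,0,4.2],[12.4,3.1,-10,0,4.2],[12.4,3.1,-10,0,4.2],[12.4,3.1,-10,0,4.2]]'
python3 - <<'E'
from h import *
c=camera('wrist');x,y=.4135,.27;go((x,y),.1)
overlay(c,[(circ(x,y,.02,.060),(0,0,255)),(circ(x,y,0,.068),(0,255,0))],'ov6',(0,420,0,560),1.4)
E
```

```text
time: 12.75
eef_pos: [0.4622, 0.2454, 0.3204]
eef_rot: [0.227, 0.974, 0.0, 0.0]
ft_force: [-0.2, 0.4, 0.3]
gripper_width: 0.0439
grasp_force: 61.2
t 12.8 grasp pt [0.4623 0.2452 0.1653] row cm [5.48 0.06 6.52] tool y deg 63.76
```

View pics/ov6.png

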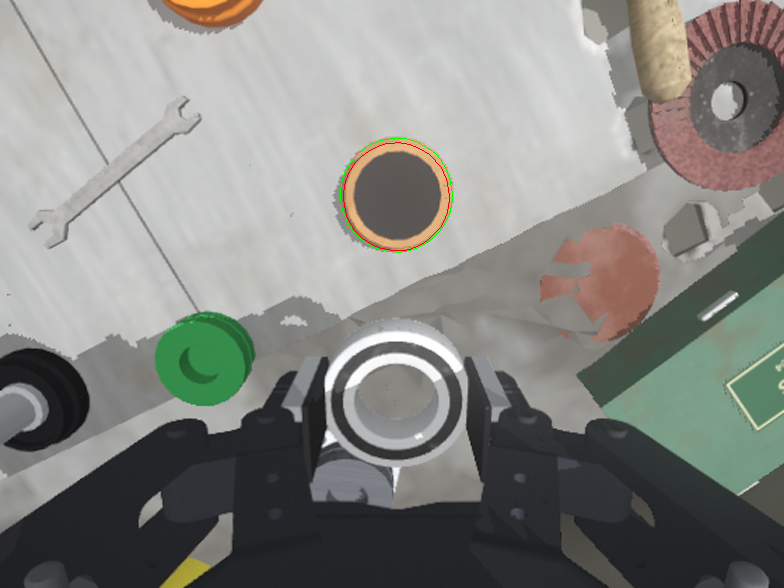

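The stand overlay coincides (crop (196,396)), and the bearing is level and centred in the grip at (405,397).

```bash
python3 -m jog '[[2.7,0,1,0,4.2],[5.5,0.05,4,0,4.2],[5.5,0.05,8,0,4.2],[5.5,0.05,10.5,0,4.2],[5.5,0.05,11.5,0,4.2],[5.5,0.05,12,0,4.2],[5.5,0.05,12.1,0,4.2],[5.5,0.05,12.1,0,4.2],[5.5,0.05,12.1,0,4.2]]'
python3 -c "
from h import *
go((.4135,.27),.04)"
```

```text
time: 13.7
eef_pos: [0.4131, 0.2708, 0.2005]
eef_rot: [0.227, 0.974, 0.001, 0.001]
ft_force: [0.2, -0.1, -1.1]
gripper_width: 0.0438
grasp_force: 61.3
t 13.7 grasp pt [0.4135 0.271  0.0455] row cm [-0.05 -0.09  0.55] tool y deg 63.81
```

```bash
python3 -m jog '[[-0.05,-0.1,0.2,0,4.2],[-0.05,-0.1,0.35,0,4.2],[-0.05,-0.1,0.45,0,4.2],[-0.05,-0.1,0.5,0,4.2],[-0.05,-0.1,0.5,0,4.2],[-0.05,-0.1,0.5,0,4.2]]'
python3 -c "
from h import *
go((.4135,.27),.04)"
```

```text
time: 14.3
eef_pos: [0.4121, 0.2694, 0.1951]
eef_rot: [0.226, 0.974, -0.0, 0.0]
ft_force: [-1.5, -1.3, 6.7]
gripper_width: 0.0438
grasp_force: 62.1
t 14.3 grasp pt [0.4122 0.2694 0.0401] row cm [-0.09  0.11  0.01] tool y deg 63.83
```

```bash
python3 -m jog '[[0,0,0,0,4.6],[0,0,0,0,5],[0,0,0,0,5.6],[0,0,0,0,6.3],[0,0,0,0,6.3],[0,0,-2,0,6.3],[0,0,-5,0,7],[0,0,-9,0,7.5],[0,0,-12,0,7.5],[0,0,-12,0,7.5],[0,0,-12,0,7.5]]'
python3 - <<'E'
from h import *
c=camera('wrist');x,y=.4135,.27;go((.5597,.1634),.15)
overlay(c,[(circ(x,y,.02,.060),(0,0,255)),(circ(x,y,.034,.047),(255,0,255))],'ov7',(60,340,180,440),2)
E
```

```text
time: 15.4
eef_pos: [0.4123, 0.2695, 0.3149]
eef_rot: [0.226, 0.974, 0.001, 0.001]
ft_force: [-0.4, 0.2, -0.9]
gripper_width: 0.0751
grasp_force: 0.0
t 15.45 grasp pt [0.4116 0.2691 0.1586] row cm [-17.96  -2.96   0.86] tool y deg 63.83
```

View pics/ov7.png

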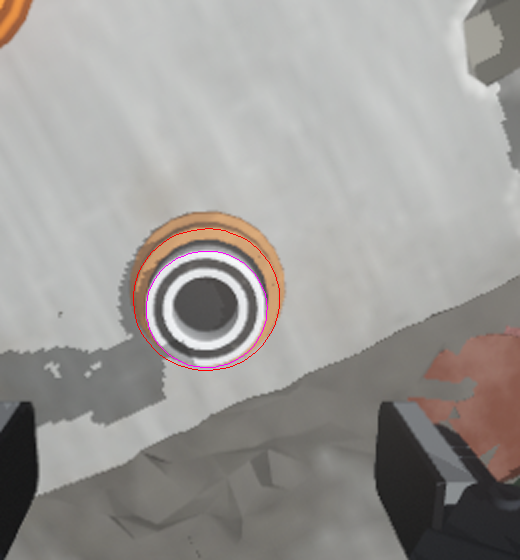

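The bearing lies flat in the middle of the small stand (crop (308,207)). Next the hub ring. I'll check its position numerically from its outline.

```bash
cat >> h.py <<'E'
def fitsil(c,name,make,p0):
    "least-squares silhouette fit: make(p)->3D points whose hull is the thing; returns p, IoU per candidate"
    from scipy.optimize import minimize
    for d in outline_of(c,name)[:2]:
        m=d['mask'].astype(np.uint8)
        big=cv2.resize(m,None,fx=4,fy=4,interpolation=cv2.INTER_NEAREST)
        def cost(p):
            q=np.zeros_like(big);h=cv2.convexHull(((topix(c,make(p))[:,::-1]+.5)*4).astype(np.float32)).round().astype(np.int32)
            cv2.fillConvexPoly(q,h,1); return -(q&big).sum()/max(1,(q|big).sum())
        r=minimize(cost,p0,method='Nelder-Mead',options=dict(initial_simplex=np.vstack([p0]+[np.array(p0)+e for e in np.diag([.004,.004,.1][:len(p0)])])))
        print(name,round(d['confidence'],2),'p',r.x.round(4),'IoU',round(-r.fun,3),'at guess',round(-cost(p0),3))
E
python3 -m jog '[[-5,-1,0,0,7.5],[-10,-2,0,0,7.5],[-15,-2.5,0,0,7.8],[-18,-3,0.5,0,8],[-18,-3,1,0,8],[-18,-3,1,0,8],[-18,-3,1,0,8],[-18,-3,1,0,8],[-18,-3,1,0,8]]'
python3 - <<'E'
from h import *
c=camera('wrist');x,y=.5597,.1634;go((x,y),.0438)
fitsil(c,'hub_ring_mid',lambda p:np.r_[circ(p[0],p[1],.025,.058),circ(p[0],p[1],.047,.058)],[x,y])
fitsil(c,'clamp_block_mid',lambda p:np.r_[sq(p[0],p[1],0,.062,p[2]),sq(p[0],p[1],.025,.062,p[2])],[.5615,.163,.92])
E
```

```text
time: 16.35
eef_pos: [0.5595, 0.1638, 0.3043]
eef_rot: [0.226, 0.974, -0.0, -0.0]
ft_force: [-0.5, 0.6, -0.2]
gripper_width: 0.0798
grasp_force: 0.0
t 16.4 grasp pt [0.5597 0.1637 0.1495] row cm [-1.000e-02 -3.000e-02  1.057e+01] tool y deg 63.9
hub_ring_mid 0.83 p [0.5813 0.2373] IoU -0.0 at guess -209965671937141.12
hub_ring_mid 0.72 p [0.5597 0.1634] IoU -0.0 at guess -0.0
clamp_block_mid 0.78 p [0.5909 0.1608 0.4869] IoU -145739960921440.97 at guess -175766975452210.8h.py:50: RuntimeWarning: overflow encountered in scalar negative
  cv2.fillConvexPoly(q,h,1); return -(q&big).sum()/max(1,(q|big).sum())
```

Unsigned overflow in the cost, which is quickly mended.

```bash
sed -i 's/return -(q&big).sum()\/max(1,(q|big).sum())/return -float((q\&big).sum())\/max(1.,float((q|big).sum()))/' h.py
python3 - <<'E'
from h import *
c=camera('wrist');x,y=.5597,.1634;go((x,y),.0438)
fitsil(c,'hub_ring_mid',lambda p:np.r_[circ(p[0],p[1],.025,.058),circ(p[0],p[1],.047,.058)],[x,y])
fitsil(c,'clamp_block_mid',lambda p:np.r_[sq(p[0],p[1],0,.062,p[2]),sq(p[0],p[1],.025,.062,p[2])],[.5615,.163,.92])
E
```

```text
t 16.55 grasp pt [0.5602 0.1634 0.1496] row cm [ 0.05 -0.03 10.58] tool y deg 63.87
hub_ring_mid 0.88 p [0.5597 0.1634] IoU 0.0 at guess 0.0
hub_ring_mid 0.82 p [0.5616 0.1623] IoU 0.948 at guess 0.911
clamp_block_mid 0.8 p [0.5617 0.1624 0.9106] IoU 0.233 at guess 0.231
```

```bash
python3 -m jog '[[-0.1,0,3,0,8],[-0.1,0,6.5,0,8],[-0.1,0,9,0,7.6],[-0.1,0,10.2,0,7.3],[-0.1,0,10.5,0,7.3],[-0.1,0,10.5,0,7],[-0.1,0,10.5,0,6.5],[-0.1,0,10.5,0,6],[-0.1,0,10.5,0,5.3],[-0.1,0,10.5,0,5.3],[-0.1,0,10.5,0,5.3],[-0.1,0,10.5,0,5.3]]'
python3 -c "
from h import *
go((.561,.1627),.0438)"
```

```text
time: 17.85
eef_pos: [0.5622, 0.1626, 0.2013]
eef_rot: [0.226, 0.974, 0.0, 0.002]
ft_force: [-1.1, -0.5, 6.3]
gripper_width: 0.0556
grasp_force: 63.9
t 17.85 grasp pt [0.5627 0.1626 0.0463] row cm [ 0.16 -0.06  0.25] tool y deg 63.82
```

```bash
python3 -m jog '[[0,0,-0.3,0,5.3],[0,0,-1,0,5.3],[0,0,-3,0,5.3],[0,0,-6,0,5.3],[0,0,-10,0,5.3],[0,-1,-14,0,5.3],[0,-4,-15,0,5.3],[-1,-8,-15,0,5.3],[-2,-12,-15,0,5.3],[-3,-16,-15,0,5.3],[-4,-20,-15,0,5.3],[-5,-24,-15,0,5.3]]'
python3 -m jog '[[-1,-4,0,0,5.3],[-2,-8,0,0,5.3],[-3,-12,0,0,5.3],[-4,-16,0,0,5.3],[-5.5,-19,0,0,5.3],[-6,-20,0,0,5.3],[-6,-20,0,0,5.3],[-6,-20,0,0,5.3]]'
python3 - <<'E'
from h import *
c=camera('wrist');x,y=.4165,-.257;go((x,y),.1)
print(dark_centroid(c,'large_stand_top',.02,90))
fitsil(c,'large_stand_top',lambda p:np.r_[circ(p[0],p[1],.02,.084),circ(p[0],p[1],0,.092)],[x,y])
overlay(c,[(circ(x,y,.02,.084),(0,0,255)),(circ(x,y,0,.092),(0,255,0))],'ov8',(0,420,0,560),1.4)
E
```

```text
time: 19.05
eef_pos: [0.4993, -0.0761, 0.3493]
eef_rot: [0.226, 0.974, 0.0, -0.0]
ft_force: [0.7, 0.1, -3.3]
gripper_width: 0.0559
grasp_force: 64.4
time: 19.85
eef_pos: [0.4657, -0.28, 0.3489]
eef_rot: [0.226, 0.974, 0.001, -0.001]
ft_force: [0.2, -0.2, -3.2]
gripper_width: 0.0561
grasp_force: 64.5
t 19.9 grasp pt [ 0.4655 -0.2793  0.1939] row cm [ 5.37 -0.17  9.4 ] tool y deg 63.89
[(0.91, ((422.0033264160156, -265.1727600097656), (62.736045837402344, 72.26815032958984), 141.32762145996094), ((422.1456298828125, -266.6895751953125), (71.40130615234375, 61.33782196044922), 34.583858489990234)), (0.52, ((561.2192993164062, -325.6461181640625), (102.38987731933594, 138.12384033203125), 156.4561767578125), ((567.1215209960938, -329.1626892089844), (133.45751953125, 92.52643585205078), 63.712127685546875))]
large_stand_top 0.91 p [ 0.4191 -0.2631] IoU 0.984 at guess 0.833
large_stand_top 0.52 p [ 0.4165 -0.257 ] IoU 0.0 at guess 0.0
```

View pics/ov8.png

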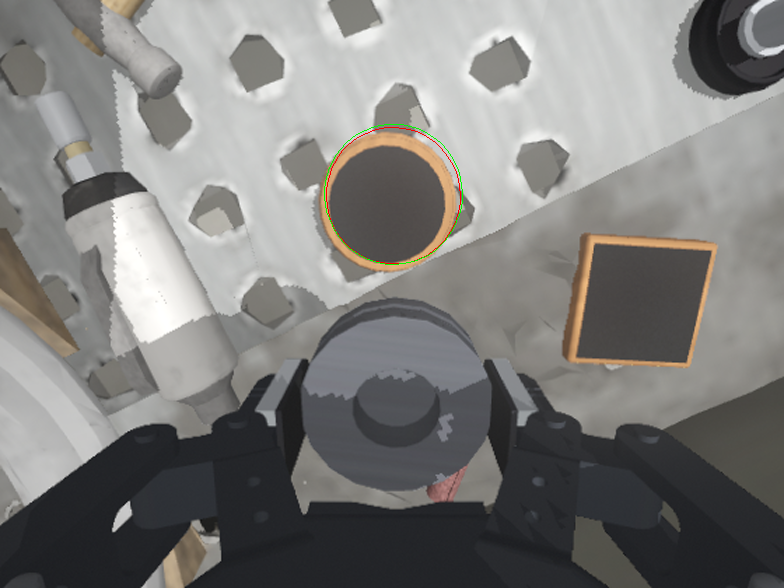

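The guess is off: the stand's black top is really at crop (201,388), down-left of the overlay. The silhouette fit (.4191,-.2631) agrees with that. The ring is level in the grip. Placing there.

```bash
python3 - <<'E'
from h import *
c=camera('wrist')
fitsil(c,'large_stand_top',lambda p:np.r_[circ(p[0],p[1],.02,.084),circ(p[0],p[1],0,.092)],[.4191,-.2631])
fitsil(c,'square_stand_top',lambda p:np.r_[sq(p[0],p[1],.02,.09,p[2]),sq(p[0],p[1],0,.09,p[2])],[.554,-.136,np.radians(61)])
E
python3 -m jog '[[2.5,-0.3,1,0,5.3],[4.8,-0.6,4,0,5.3],[4.8,-0.6,8,0,5.3],[4.8,-0.6,11.5,0,5.3],[4.8,-0.6,13.5,0,5.3],[4.8,-0.6,14.4,0,5.3],[4.8,-0.6,14.6,0,5.3],[4.8,-0.6,14.6,0,5.3],[4.8,-0.6,14.6,0,5.3]]'
python3 -c "
from h import *
go((.4193,-.2632),.0413)"
```

```text
large_stand_top 0.71 p [ 0.4192 -0.2633] IoU 0.982 at guess 0.98
square_stand_top 0.89 p [ 0.5535 -0.1372  1.0144] IoU 0.915 at guess 0.91
time: 21.05
eef_pos: [0.4211, -0.2657, 0.2047]
eef_rot: [0.226, 0.974, -0.001, 0.001]
ft_force: [0.1, 0.8, -2.9]
gripper_width: 0.0558
grasp_force: 64.5
t 21.05 grasp pt [ 0.4215 -0.266   0.0497] row cm [0.32 0.15 0.84] tool y deg 63.84
```

```bash
python3 -m jog '[[0.3,0.15,0.3,0,5.3],[0.3,0.15,0.5,0,5.3],[0.3,0.15,0.65,0,5.3],[0.3,0.15,0.75,0,5.3],[0.3,0.15,0.75,0,5.3],[0.3,0.15,0.75,0,5.3]]'
python3 -c "
from h import *
go((.4193,-.2632),.0413)"
```

```text
time: 21.65
eef_pos: [0.4181, -0.2623, 0.1964]
eef_rot: [0.226, 0.974, 0.0, -0.0]
ft_force: [-2.7, 1.8, 5.3]
gripper_width: 0.0559
grasp_force: 65.5
t 21.65 grasp pt [ 0.4181 -0.2623  0.0414] row cm [-0.15 -0.03  0.01] tool y deg 63.83
```

```bash
python3 -m jog '[[0,0,0,0,5.8],[0,0,0,0,6.2],[0,0,0,0,6.8],[0,0,0,0,7.4],[0,0,0,0,7.4],[0,0,-2,0,7.4],[0,0,-5,0,7.8],[0,0,-9,0,8.2],[0,0,-13,0,8.4],[0,0,-16,0,8.4],[0,0,-16,0,8.4],[0,0,-16,0,8.4]]'
python3 - <<'E'
from h import *
c=camera('wrist');go((.5615,.163),.2)
fitsil(c,'hub_ring_mid',lambda p:np.r_[circ(p[0],p[1],.02,.058),circ(p[0],p[1],.042,.058)],[.4193,-.2632])
x,y=.4193,-.2632
overlay(c,[(circ(x,y,.02,.084),(0,0,255)),(circ(x,y,.042,.058),(255,0,255)),(sq(.5535,-.1372,.02,.09,1.0144),(0,255,255))],'ov9',(0,420,0,560),1.4)
E
```

```text
time: 22.85
eef_pos: [0.4184, -0.2625, 0.3564]
eef_rot: [0.226, 0.974, -0.0, 0.001]
ft_force: [-0.2, 0.3, -0.6]
gripper_width: 0.0836
grasp_force: 0.0
t 22.9 grasp pt [ 0.4178 -0.262   0.2001] row cm [5.850e+00 4.448e+01 2.000e-02] tool y deg 63.83
hub_ring_mid 0.56 p [ 0.4175 -0.2619] IoU 0.946 at guess 0.903
```

View pics/ov9.png

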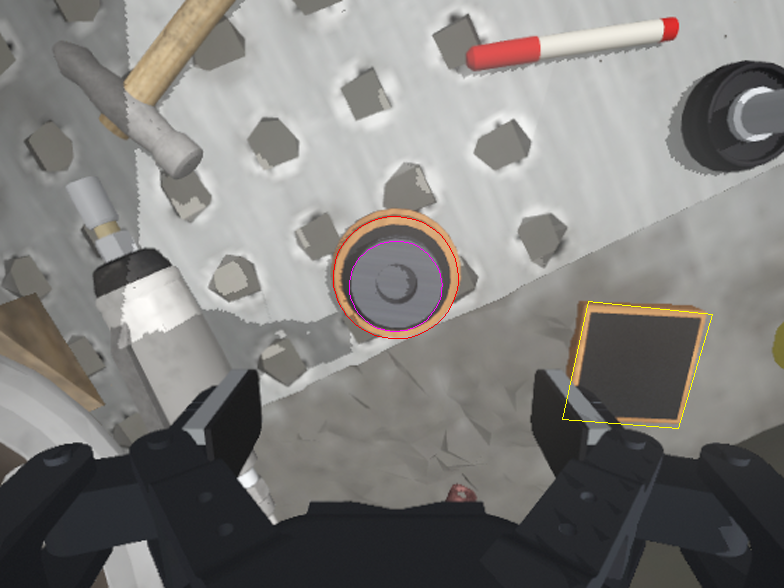

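The hub ring lies flat near the middle of the large stand (crop (283,396)). The square stand's yellow fit is turned wrong, so I'll measure its yaw from above on the way back.

```bash
python3 -m jog '[[-2,4,0,0,8.4],[-4,8,0,0,8.4],[-6,12,0,0,8.4],[-7.5,16,0,0,8.4],[-7.5,17.3,0,0,8.4],[-7.5,17.3,0,0,8.4],[-7.5,17.3,0,0,8.4],[-7.5,17.3,0,0,8.4]]'
python3 - <<'E'
from h import *
c=camera('wrist');go((.5615,.163),.2)
for thr in (60,75,90): print(thr,dark_centroid(c,'square_stand_top',.02,thr)[:1])
for y0 in (61,65):fitsil(c,'square_stand_top',lambda p:np.r_[sq(p[0],p[1],.02,.09,p[2]),sq(p[0],p[1],0,.09,p[2])],[.5545,-.1372,np.radians(y0)])
d=outline_of(c,'square_stand_top')[0];print(d['mask'].sum(),np.argwhere(d['mask']).min(0),np.argwhere(d['mask']).max(0))
save(c,'sq')
E
```

```text
time: 23.75
eef_pos: [0.5606, -0.141, 0.3551]
eef_rot: [0.227, 0.974, -0.0, -0.001]
ft_force: [0.2, 0.3, -0.3]
gripper_width: 0.0838
grasp_force: 0.0
t 23.8 grasp pt [ 0.5605 -0.1411  0.2003] row cm [13.38 27.31  0.03] tool y deg 63.72
60 [(0.8, None, ((567.342041015625, -185.42115783691406), (0.0, 0.0), 0.0))]
75 [(0.8, ((570.5577392578125, -183.39138793945312), (6.233199119567871, 13.098151206970215), 154.64007568359375), ((569.6947631835938, -182.92855834960938), (12.507123947143555, 4.00860595703125), 63.70082473754883))]
90 [(0.8, ((560.8108520507812, -141.61892700195312), (87.71244812011719, 91.07684326171875), 150.0872344970703), ((555.9996948242188, -138.05267333984375), (78.33230590820312, 72.88489532470703), 61.494720458984375))]
square_stand_top 0.8 p [ 0.5533 -0.1374  1.0537] IoU 0.97 at guess 0.961
square_stand_top 0.8 p [ 0.5536 -0.137   1.0594] IoU 0.97 at guess 0.925
9061 [140 235] [238 334]
```

View pics/sq.png

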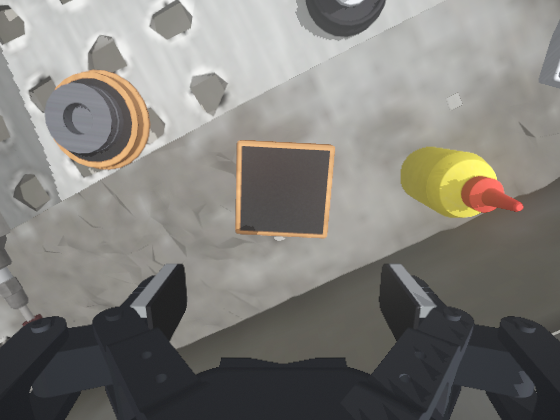

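The square stand in sq.png has its top's corners at (142,238), (146,334), (237,327) and (235,235), and the bottle stands at (180,450). On to the block.

```bash
python3 - <<'E'
from h import *
c=camera('wrist');q=toworld(c,[[142,238],[146,334],[237,327],[235,235]],.02)
print(q.mean(0),[np.linalg.norm(q[i]-q[i-1]).round(4) for i in range(4)],[np.degrees(np.arctan2(*(q[i]-q[i-1])[::-1])).round(1)%90 for i in range(4)])
E
python3 -m jog '[[2,4,0,0,8.4],[4,8,0,0,8.4],[6,12,0,0,8.4],[8,16,0,0,8.4],[10,20,0,3,8.5],[12,24,0,6,8.5],[13.4,27.3,0,9,8.5],[13.4,27.3,2,11.3,8.5],[13.4,27.3,5,11.3,8.5],[13.4,27.3,6,11.3,8.5],[13.4,27.3,6,11.3,8.5],[13.4,27.3,6,11.3,8.5]]'
python3 - <<'E'
from h import *
c=camera('wrist');go((.5615,.163),.1)
for y0 in (.9,.94):fitsil(c,'clamp_block_mid',lambda p:np.r_[sq(p[0],p[1],.025,.062,p[2]),sq(p[0],p[1],0,.062,p[2])],[.5615,.163,y0])
E
```

```text
[ 0.55583175 -0.13654987] [np.float64(0.0883), np.float64(0.0866), np.float64(0.0867), np.float64(0.0891)] [np.float64(59.80000000000001), np.float64(61.4), np.float64(61.5), np.float64(62.400000000000006)]
time: 25.35
eef_pos: [0.5623, 0.1637, 0.2964]
eef_rot: [0.321, 0.947, 0.0, 0.0]
ft_force: [0.5, 0.3, 0.7]
gripper_width: 0.0848
grasp_force: 0.0
t 25.4 grasp pt [0.563  0.1638 0.142 ] row cm [ 0.08 -0.16  4.2 ] tool y deg 52.49
clamp_block_mid 0.89 p [0.5617 0.1627 0.914 ] IoU 0.951 at guess 0.948
clamp_block_mid 0.89 p [0.5618 0.1627 0.9136] IoU 0.95 at guess 0.946
```

```bash
python3 -m jog '[[0.05,-0.15,4,0,8.5],[0.05,-0.15,8,0,8.5],[0.05,-0.15,10.5,0,8.5],[0.05,-0.15,11.7,0,8.4],[0.05,-0.15,12.1,0,8],[0.05,-0.15,12.1,0,7.5],[0.05,-0.15,12.1,0,7],[0.05,-0.15,12.1,0,6.5],[0.05,-0.15,12.1,0,5.8],[0.05,-0.15,12.1,0,5.8],[0.05,-0.15,12.1,0,5.8],[0.05,-0.15,12.1,0,5.8]]'
python3 -c "
from h import *
go((.5617,.1627),.021)"
```

```text
time: 26.7
eef_pos: [0.5617, 0.1632, 0.1768]
eef_rot: [0.321, 0.947, 0.001, 0.002]
ft_force: [-0.7, -0.2, 7.0]
gripper_width: 0.0604
grasp_force: 68.5
t 26.7 grasp pt [0.5623 0.1633 0.0218] row cm [ 0.01 -0.08  0.08] tool y deg 52.53
```

```bash
python3 -m jog '[[0,0,-0.3,0,5.8],[0,0,-1,0,5.8],[0,0,-3,0,5.8],[0,0,-6,0,5.8],[0,0,-10,0,5.8],[0,0,-14,0,5.8],[0,0,-17,0,5.8],[0,0,-18,0,5.8],[-2,-3,-18,0,5.8],[-4,-6,-18,0,5.8],[-6,-9,-18,0,5.8],[-8,-12,-18,0,5.8]]'
python3 -m jog '[[-2.5,-3,0,-1,5.8],[-5,-6,0,-3,5.8],[-7.5,-9,0,-5,5.8],[-9,-11,0,-7,5.8],[-9.6,-12.3,0,-8.5,5.8],[-9.6,-12.3,0,-8.5,5.8],[-9.6,-12.3,0,-8.5,5.8],[-9.6,-12.3,0,-8.5,5.8]]'
python3 - <<'E'
from h import *
c=camera('wrist');go((.5545,-.137),.042)
for y0 in (60,62):fitsil(c,'square_stand_top',lambda p:np.r_[sq(p[0],p[1],.02,.09,p[2]),sq(p[0],p[1],0,.09,p[2])],[.5545,-.137,np.radians(y0)])
E
```

```text
time: 27.9
eef_pos: [0.55, 0.0181, 0.3529]
eef_rot: [0.321, 0.947, -0.0, -0.002]
ft_force: [0.6, -0.9, -2.5]
gripper_width: 0.0604
grasp_force: 67.2
time: 28.7
eef_pos: [0.5521, -0.136, 0.3538]
eef_rot: [0.25, 0.968, 0.0, -0.001]
ft_force: [0.1, -0.1, -2.7]
gripper_width: 0.0605
grasp_force: 67.2
t 28.75 grasp pt [ 0.5521 -0.1358  0.1991] row cm [-2.900e-01  1.000e-02  1.571e+01] tool y deg 61.08
square_stand_top 0.68 p [ 0.5537 -0.1367  1.0608] IoU 0.588 at guess 0.585
square_stand_top 0.68 p [ 0.5539 -0.1362  1.0963] IoU 0.587 at guess 0.585
```

```bash
python3 -m jog '[[-0.2,0,2,0,5.8],[-0.25,0,6,0,5.8],[-0.25,0,10,0,5.8],[-0.25,0,13,0,5.8],[-0.25,0,14.5,0,5.8],[-0.25,0,15,0,5.8],[-0.25,0,15,0,5.8],[-0.25,0,15,0,5.8],[-0.25,0,15,0,5.8]]'
python3 -c "
from h import *
go((.5545,-.137),.042)"
```

```text
time: 29.75
eef_pos: [0.5557, -0.1383, 0.2064]
eef_rot: [0.25, 0.968, -0.0, 0.002]
ft_force: [0.1, -0.3, -3.4]
gripper_width: 0.0606
grasp_force: 67.1
t 29.75 grasp pt [ 0.5562 -0.1385  0.0514] row cm [0.22 0.05 0.94] tool y deg 61.04
```

```bash
python3 -m jog '[[0.15,0.05,0.3,0,5.8],[0.15,0.05,0.5,0,5.8],[0.15,0.05,0.7,0,5.8],[0.15,0.05,0.85,0,5.8],[0.15,0.05,0.9,0,5.8],[0.15,0.05,0.9,0,5.8],[0.15,0.05,0.9,0,5.8]]'
python3 -c "
from h import *
go((.5545,-.137),.042)"
```

```text
time: 30.45
eef_pos: [0.5535, -0.1369, 0.1968]
eef_rot: [0.25, 0.968, 0.0, -0.0]
ft_force: [-3.2, 0.3, 5.0]
gripper_width: 0.0608
grasp_force: 68.2
t 30.45 grasp pt [ 0.5535 -0.1369  0.0418] row cm [-0.09  0.04 -0.02] tool y deg 61.03
```

```bash
python3 -m jog '[[0,0,0,0,6.3],[0,0,0,0,6.8],[0,0,0,0,7.4],[0,0,0,0,8],[0,0,0,0,8.3],[0,0,-2,0,8.4],[0,0,-6,0,8.4],[0,0,-10,0,8.4],[0,0,-14,0,8.4],[0,0,-17,0,8.4],[0,0,-17,0,8.4],[0,0,-17,0,8.4]]'
python3 - <<'E'
from h import *
c=camera('wrist');go((.47,-.06),.2)
overlay(c,[(sq(.5545,-.137,.045,.062,np.radians(61)),(255,0,255)),(sq(.5545,-.137,.02,.09,np.radians(61)),(0,0,255))],'a',(120,260,210,360),2.6)
fitsil(c,'clamp_block_mid',lambda p:np.r_[sq(p[0],p[1],.045,.062,p[2]),sq(p[0],p[1],.02,.062,p[2])],[.5545,-.137,np.radians(61)])
E
```

```text
time: 31.65
eef_pos: [0.5538, -0.137, 0.3665]
eef_rot: [0.25, 0.968, -0.0, 0.001]
ft_force: [0.2, 0.5, -0.3]
gripper_width: 0.0837
grasp_force: 0.0
t 31.7 grasp pt [ 0.5531 -0.1368  0.21  ] row cm [10.99  2.69  1.01] tool y deg 61.03
clamp_block_mid 0.58 p [ 0.5532 -0.1365  1.058 ] IoU 0.971 at guess 0.947
```

```bash
python3 -m jog '[[3,0,0,0,8.4],[6,2,0,0,8.4],[9,5,0,0,8.4],[10,5,0,0,8.4],[10,5,0,0,8.4],[10,5,0,0,8.4],[10,5,0,0,8.4]]'
python3 - <<'E'
from h import *
c=camera('wrist')
x,y=.424,-.012
overlay(c,[(circ(x,y,.024,.064),(0,0,255)),(circ(x,y,.072,.025),(255,0,255)),(circ(x,y,.0,.070),(0,255,0))],'b',(0,420,0,560),.7)
p=topix(c,[x,y,.03])[0].astype(int);print(p)
r=max(0,p[0]-45);k=max(0,p[1]-60)
overlay(c,[(circ(x,y,.024,.064),(0,0,255)),(circ(x,y,.072,.025),(255,0,255)),(circ(x,y,.0,.070),(0,255,0))],'b2',(r,r+100,k,k+120),3.2)
t=camera('top');overlay(t,[(circ(.424,-.012,.024,.064),(0,0,255))],'c',(110,240,150,410),1.5)
A,B,C=[cv2.imread(f'pics/{n}.png') for n in('a','b2','c')]
W=np.zeros((600,800,3),np.uint8)
for im,(r,k) in((A,(0,0)),(B,(0,400)),(C,(390,0))):
    h=min(im.shape[0],600-r);w=min(im.shape[1],800-k);W[r:r+h,k:k+w]=im[:h,:w]
cv2.imwrite('pics/final.png',W)
E
```

```text
time: 32.45
eef_pos: [0.4909, -0.0456, 0.3654]
eef_rot: [0.251, 0.968, -0.0, 0.0]
ft_force: [-0.3, 0.5, -0.3]
gripper_width: 0.0842
grasp_force: 0.0
[116 278]
```

View pics/final.png

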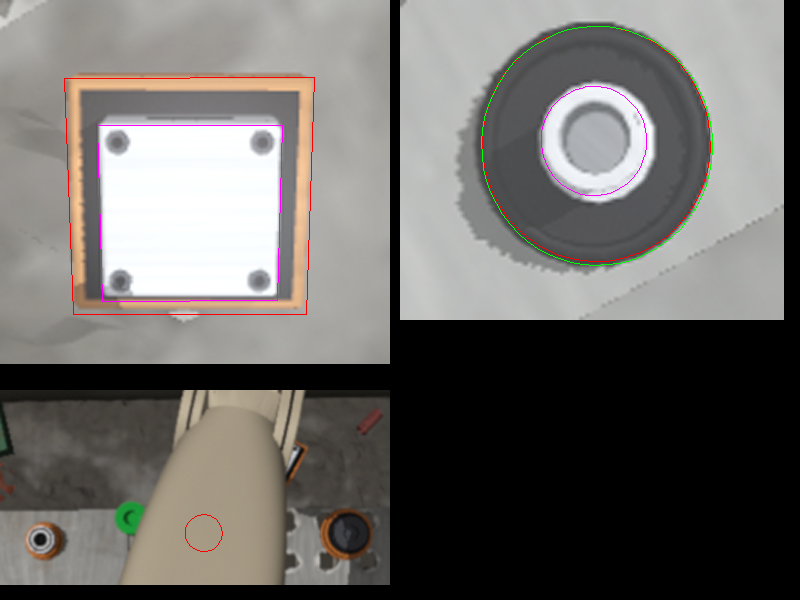

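The block sits square and centred on its stand (crop (210,190)). The spacer stands centred in the cup (crop (142,597)), and the bearing and hub ring rest on their stands. Handing in.

```bash
python3 -c "
from plant import *
print(finish_job())"
```

```text
the job is handed in; nothing more can be done
None
```

The job is handed in at about 33 s: spacer, bearing, hub ring and clamp block were moved in that order, each the right way up and within about 2 mm of the centre of its place by the camera checks; the bottle was not touched.

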